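# Count the brass plugs through the light gate

### The job

On the parts counter, use your fingertips to sweep the three brass plugs across the tray and through the light gate, one at a time, so that each drops down the slot into the blue box before the next one enters the gate. Leave the two black plugs behind on the tray (nudging them aside is fine), do not pick any plug up, and do not disturb the other things on the bench.

Things in the scene. Friction and masses are not known exactly. Their poses are not given: they have to be found in the camera images.
- counter: the parts counter, fixed to the bench, its pose varies: grey case with a flat light-grey tray on top, 290 mm wide (y), tray surface 60 mm above the bench. Origin on the bench under the tray; x points along the tray to the gate (away from the robot), y left, z up. A black display head, 30 mm high above the tray, stands beyond the left fence
- tray_mid (a point): point on the tray surface, 120 mm before the gate, right above the counter's origin; axes as the counter's. Tray inside: x from -121 mm (back rim) to the gate at +120, y +-141 mm; rims 10 mm high. Two aluminium fences, 12 mm high, form a funnel: each runs from a gate post (x +114, y +-24 mm) back and outward to the side rim (x +59, y +-141 mm)
- gate (a point): centre of the light gate on the tray surface, axes as the counter's. Two black posts, x -7 to +7 mm, 26 mm high, 40 mm clear between them. Plugs pass in +x; the tray ends at x = +7 mm and a plug tips into the slot when its centre is past that edge. A plug is in the gate while its centre is within 26 mm of this point
- slot (a point): centre of the slot, level with the tray surface, 30 mm beyond the gate centre: an opening 46 mm long (x) and 40 mm wide (y), 12 mm high cheeks at its sides, a 20 mm high back plate at its far end; plugs fall through it about 50 mm into the blue box
- box_floor (a point): middle of the inner floor of the blue open-topped catch box, 5 mm above the bench, axes as the counter's; the box is fixed under the slot, inside 100 mm (x) by 92 mm (y), 46 mm high, half of it sticking out beyond the tray
- brass_a: brass plug: a solid yellow flat disc, 30 mm diameter, 8 mm thick, 36 to 62 g, with a thin screwdriver slot across its top, lying flat and loose on the tray. Origin: centre of its underside; z up through the disc when it lies flat
- brass_b: brass plug: a solid yellow flat disc, 30 mm diameter, 8 mm thick, 36 to 62 g, with a thin screwdriver slot across its top, lying flat and loose on the tray. Origin: centre of its underside; z up through the disc when it lies flat
- brass_c: brass plug: a solid yellow flat disc, 30 mm diameter, 8 mm thick, 36 to 62 g, with a thin screwdriver slot across its top, lying flat and loose on the tray. Origin: centre of its underside; z up through the disc when it lies flat
- black_a: black steel plug, same size and shape as the brass ones (30 mm diameter, 8 mm thick), 33 to 57 g; it stays on the tray. Origin: centre of its underside
- black_b: black steel plug, same size and shape as the brass ones (30 mm diameter, 8 mm thick), 33 to 57 g; it stays on the tray. Origin: centre of its underside
- housing_a: black plastic tube standing on the bench to the right, 54 mm diameter, 150 mm tall; bystander. Origin: centre of its underside
- housing_b: a second black tube like housing_a; bystander
- mug: white ceramic mug, 82 mm across, 95 mm tall, on the left; bystander. Origin: centre of its underside
- jar: white plastic jar with blue cap, 56 mm across, 75 mm tall, on the left; bystander. Origin: centre of its underside
- screwdriver: screwdriver with orange handle lying on the bench, front right, along its x axis; bystander. Origin: under its middle
Not all that is in view belongs to the job. What is shaped like the black_a but red is not meant.

How it is judged:
By the outcome, as a careful person would: the job done as asked, in the order asked, and still so for the second after the job is handed in, with the robot touching nothing.
It also fails if it takes over 70 s, if anything falls off the work surface, if the arm or the gripper's body presses on something with over 40 N, if the wrist force passes 120 N, or if a joint passes its speed limit or range.

### The arm

A 6-joint arm with a two-finger parallel gripper is mounted at the origin on the work surface. World frame = base frame: x ahead of the robot, y to its left, z up, the work surface at z = 0. Lengths are in mm, angles in rad, forces in N, time in s.
With the tool pointing down it reaches from about 400 to 825 mm from the base axis. Payload 7 kg.
Tool frame: the origin (TCP) lies at the very end of the fingers, on their centre line; the grasp point (between the pads) lies 19 mm behind it; z points along the fingers, y is the line along which they close (so a half turn about z gives the same grasp; the last joint's range is limited). The gripper opens to 88 mm and grips with 3 to 60 N. Pads are 19 mm wide; open, the fingers measure 130 mm over their backs; the gripper's body (78 mm by 193 mm) begins 47 mm behind the grasp point.
Start: joints at [1.451, 0.359, 0.012, 0, -1.224, -0.288], TCP at [267.705, 619.62, 226.561] pointing down, gripper open.
Joint ranges: [-3.07, 3.07], [-1.43, 2.12], [-1.02, 1.25], [-3.03, 1.67], [-3.05, -0], [-3.03, 3.03]. Speed limits (rad/s): [2.39, 2.39, 3.01, 3.14, 3.14, 3.14].

### API

Orientations are given as a unit quaternion [x, y, z, w].
In Python, from plant import bot gives the robot as it stands. Calls block until the motion is done:
- bot.move_ptp(position, orientation): joint-space move of the TCP to a pose.
- bot.line_to(position, velocity=150, ori=None): straight line of the TCP; ori=None keeps the orientation; velocity is the mean speed in mm/s.
- bot.move_joints(angles): joint-space move.
- bot.move_gripper(opening, force=None): finger opening in mm; force is the grip in N (None keeps the last); returns when the fingers have stopped.
- bot.pause(seconds).
- bot.solve_ik(position, orientation): joint angles nearest the present ones, or None.
- bot.read_state(): the state.
- bot.camera(name): name is "scene" or "top"; returns the picture (480x640x3 uint8, red, green, blue); there is no depth.
- bot.get_calibration(name): a dict with "fx", "fy", "cx", "cy" (pixels), "view" (4x4, takes a point from world to camera coordinates). Camera axes: x right, y up, looking along -z (the intrinsics and any distortion apply to the point x, -y, -z); pixel columns grow to the right and rows downward; lengths in mm; the calibration is good to about 2 mm. A picture is of the moment at which its call begins. get_calibration takes no time and is no camera call.
A pose or a line that the arm cannot do raises bot.Unreachable and nothing moves.
- bot.close_job(): hands the job in; it is judged then, once.
The state is a dict: "t": time; "joint_pos": joint angles; "qvel": joint speeds; "tau": joint torques, N m; "tcp_pos": TCP position; "eef_rot": TCP orientation; "contact_force": force on the tool from outside, world axes, zero at the start; "moment": the same for the moment, N m; "width": finger opening in mm; "finger_force": force on a finger pad.
Only numpy, scipy, OpenCV 4.12 (cv2) and the standard library are available. Lean on these libraries where they do the work, as an engineer would, in place of code of your own. Each camera call takes 0.05 s, during which the arm holds its last target. There are 200 camera calls.

## Working session

There is one attempt and no reset: what is moved stays moved. The work goes in short steps, each a Python script; the robot and the scene stay as the last script left them, time stands still between calls to the robot, and variables do not carry over. Pictures are saved under pics/ and viewed, at most 10 in all, crops included, and the job is handed in when it is done.

```bash
ls; mkdir -p pics; python3 - <<'E'
from plant import bot
import cv2
for n in("scene","top"):
    im=bot.camera(n); cv2.imwrite(f"pics/{n}0.png",im[:,:,::-1]); c=bot.get_calibration(n); print(n,c)
s=bot.read_state();print(s["t"],s["eef_rot"],s["width"])
E
```

```text
pics
scene {'fx': 448.15018743771566, 'fy': 448.15018743771566, 'cx': 321.16559068339654, 'cy': 241.52806477763244, 'view': array([[ 5.25411602e-01,  8.50794750e-01,  9.53637627e-03,
        -2.73060841e+02],
       [-7.30490666e-01,  4.45313848e-01,  5.17763425e-01,
         3.62663027e+02],
       [ 4.36263723e-01, -2.79005144e-01,  8.55470685e-01,
        -1.23486998e+03],
       [ 0.00000000e+00,  0.00000000e+00,  0.00000000e+00,
         1.00000000e+00]])}
top {'fx': 624.2704753536796, 'fy': 624.2704753536796, 'cx': 322.95014915004754, 'cy': 235.03607452415278, 'view': array([[-1.27289956e-02, -9.99918971e-01, -1.57247556e-04,
         1.23391570e+01],
       [ 9.90872526e-01, -1.26349398e-02,  1.34208779e-01,
        -5.49285523e+02],
       [-1.34199891e-01,  1.55253068e-03,  9.90953066e-01,
        -1.59401926e+03],
       [ 0.00000000e+00,  0.00000000e+00,  0.00000000e+00,
         1.00000000e+00]])}
0.1 [ 9.79276557e-01 -2.02526198e-01 -7.32223660e-05  7.47028260e-04] 87.6992179099855
```

View pics/top0.png

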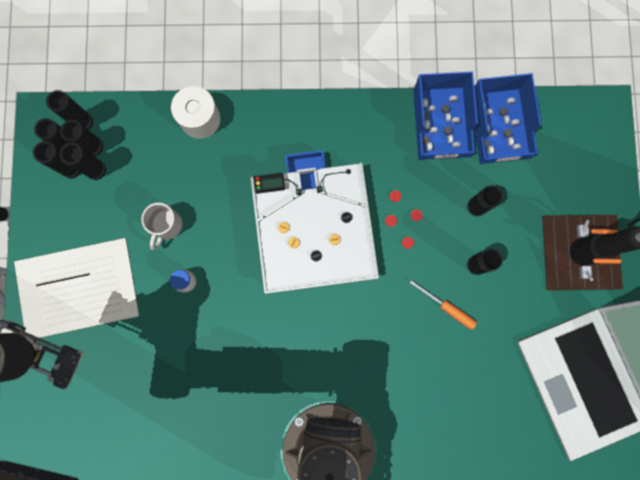

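View pics/scene0.png

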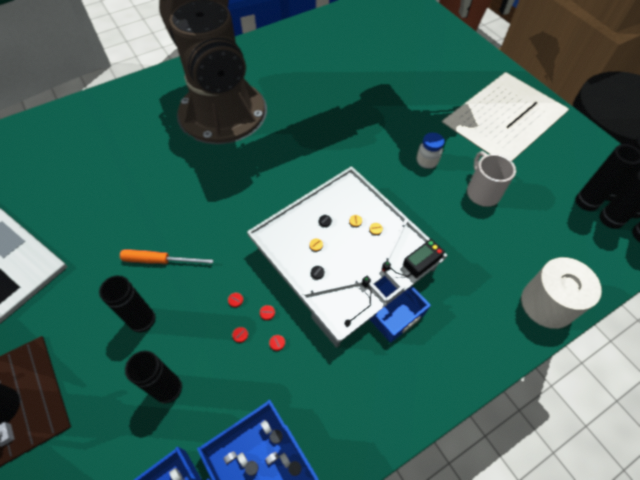

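The top view shows three brass discs at about (284,227), (293,242) and (334,239), and two black ones at (347,217) and (316,256). The red discs at (395,196), (391,220), (416,215) and (407,242) lie on the bench and are not wanted. The gate is near (308,190). Next I take a close crop and compute positions.

```bash
cat >h.py <<'E'
import numpy as np, cv2
from plant import bot
def px2w(n,u,v,z):
    c=bot.get_calibration(n);V=c["view"];R=V[:3,:3];t=V[:3,3]
    d=R.T@np.array([(u-c["cx"])/c["fx"],-(v-c["cy"])/c["fy"],-1.]);o=-R.T@t
    return (o+d*(z-o[2])/d[2])
def w2px(n,p):
    c=bot.get_calibration(n);V=c["view"];q=V[:3,:3]@np.array(p)+V[:3,3]
    return c["cx"]+c["fx"]*q[0]/-q[2], c["cy"]-c["fy"]*q[1]/-q[2]
def blobs(im):
    h=cv2.cvtColor(im,cv2.COLOR_RGB2HSV)
    out=[]
    for nm,m in(("brass",cv2.inRange(h,(12,90,100),(35,255,255))),("black",cv2.inRange(h,(0,0,0),(180,255,70)))):
        m[:145]=0;m[305:]=0;m[:,:240]=0;m[:,390:]=0
        n,l,s,c=cv2.connectedComponentsWithStats(m)
        for i in range(1,n):
            if 40<s[i,4]<260: out.append((nm,s[i,4],c[i]))
    return out
E
python3 - <<'E'
from h import *
im=cv2.imread("pics/top0.png")
for b in blobs(im[:,:,::-1].copy()): print(b[0],b[1],b[2].round(1),px2w("top",*b[2],68).round(1))
cv2.imwrite("pics/crop0.png",cv2.resize(im[150:300,240:390],None,fx=4,fy=4,interpolation=cv2.INTER_CUBIC))
E
```

```text
brass 91 [283.3 227. ] [567.3 107.   68. ]
brass 90 [334.2 239.1] [534.3 -23.4  68. ]
brass 90 [293.6 242.3] [527.4  80.7  68. ]
black 65 [327.4 159.3] [744.2  -8.7  68. ]
black 54 [346.2 217.1] [591. -55.  68.]
black 45 [316.2 255.2] [493.5  23.4  68. ]
```

View pics/crop0.png

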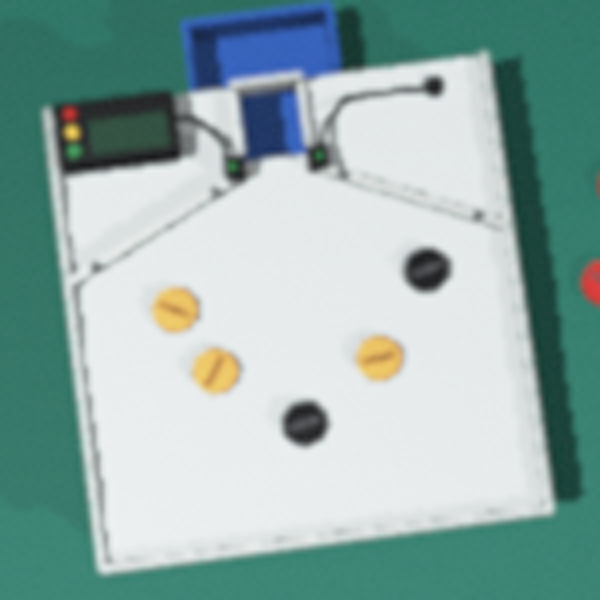

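```bash
cat >>h.py <<'E'
def c2w(p,P):
    x,y,a=P;c,s=np.cos(a),np.sin(a);p=np.asarray(p,float)
    return np.array([x+c*p[0]-s*p[1],y+s*p[0]+c*p[1],p[2]])
def w2c(w,P):
    x,y,a=P;c,s=np.cos(a),np.sin(a);d=np.array(w[:2])-[x,y]
    return np.array([c*d[0]+s*d[1],-s*d[0]+c*d[1]])
E
python3 - <<'E'
from h import *
from scipy.optimize import least_squares
cr=lambda u,v:((u+.5)/4-.5+240,(v+.5)/4-.5+150)
L=w2px("top",[0,0,0])
obs=[((-125,145,70),cr(100,572)),((-125,-145,70),cr(554,514))]
pl,pr=cr(235,167),cr(318,156); gm=((pl[0]+pr[0])/2,(pl[1]+pr[1])/2)
obs+=[((120,0,80),gm)]
def f(P): return np.concatenate([np.array(w2px("top",c2w(p,P)))-o for p,o in obs])
r=least_squares(f,[560,30,.1],x_scale=[10,10,.1]);P=r.x;print(P,r.fun.round(1))
np.save("P.npy",P)
im=cv2.imread("pics/top0.png")
for b in blobs(im[:,:,::-1].copy()): print(b[0],w2c(px2w("top",*b[2],67),P).round(1))
big=cv2.resize(im[150:300,240:390],None,fx=4,fy=4,interpolation=cv2.INTER_CUBIC)
def pl(pts,col,cl=True):
    q=[[(a-240+.5)*4-.5,(b-150+.5)*4-.5] for a,b in(w2px("top",c2w(p,P)) for p in pts)]
    cv2.polylines(big,[np.int32(np.round(q))],cl,col,1)
pl([(-125,-145,70),(-125,145,70)],(0,0,255),0)
pl([(-121,-141,60),(-121,141,60)],(255,0,0),0)
for s in(1,-1):
    pl([(114,24*s,72),(59,141*s,72)],(0,0,255),0)
    pl([(113,20*s,86),(127,20*s,86)],(0,160,0),0)
    pl([(-125,145*s,70),(59,145*s,70)],(0,0,255),0)
pl([(127,20,60),(173,20,60),(173,-20,60),(127,-20,60)],(255,0,255))
cv2.imwrite("pics/ov0.png",big)
E
```

```text
[5.40881639e+02 2.57174918e+01 1.17221170e-01] [-0.2  0.1 -0.1 -0.3  0.3  0.3]
brass [35.9 77.7]
brass [-12.1 -48. ]
brass [-6.9 56.3]
black [198.2 -58. ]
black [ 40.5 -86.1]
black [-47.3   3.2]
```

View pics/ov0.png

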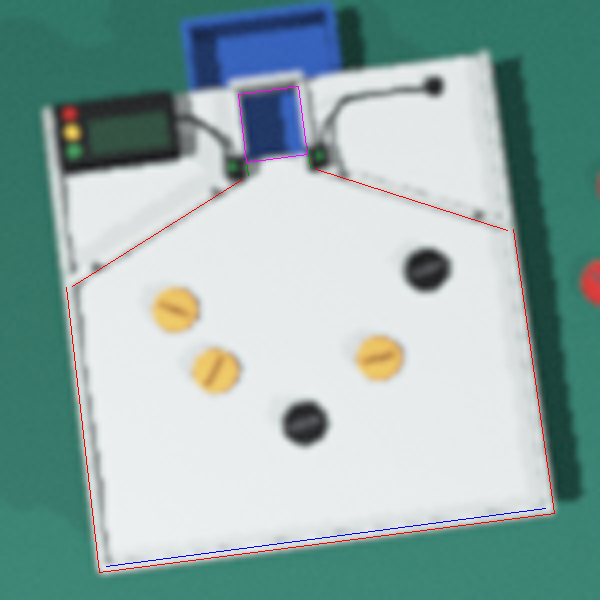

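The pose fit lies right on the tray, fences and slot. The right-hand brass plug at crop (380,358), counter (-12,-48), goes first.

```bash
cat >>h.py <<'E'
P=np.load("P.npy")
def quat(y_dir):
    """tool down, finger line along counter angle y_dir (mod pi); joint 6 kept nearest mid-range"""
    best=None
    for k in(0,np.pi):
        psi=P[2]+y_dir+np.pi/2+k
        yield [np.cos(psi/2),np.sin(psi/2),0,0]
def pose(p,y_dir):
    w=c2w(p,P); q0=np.array(bot.read_state()["joint_pos"]); c=[]
    for q in quat(y_dir):
        j=bot.solve_ik(w,q)
        if j is not None: c.append((np.abs(np.array(j)-q0).max(),q))
    q=min(c,key=lambda t:t[0])[1]; bot.move_ptp(w,q)
def line(p,v): bot.line_to(c2w(p,P),v)
Z=63
def sweep(plug,goal,across,v,opening,back,stop):
    """push plug to goal; across: finger line perpendicular to the push; stop=TCP to plug centre at the end"""
    a,b=np.array(plug,float),np.array(goal,float);d=(b-a)/np.linalg.norm(b-a);th=np.arctan2(d[1],d[0])
    s=a-back*d;e=b-stop*d
    pose((*s,115),th+(np.pi/2 if across else 0)); bot.move_gripper(opening)
    line((*s,Z),150); line((*e,Z),v)
    f=np.linalg.norm(bot.read_state()["contact_force"]); r=e-6*d
    line((*r,Z),100); line((*r,115),200); return f
def look():
    im=bot.camera("top"); s=bot.read_state()
    print("t",round(s["t"],1),"w",round(s["width"],1),[(b[0],w2c(px2w("top",*b[2],67),P).round(1).tolist()) for b in blobs(im)])
    return im
E
python3 - <<'E'
from h import *
print(sweep((-12,-48),(72,0),True,60,14,32,23))
bot.move_gripper(0)
st=c2w((-60,60,140),P)
line((-100,40,150),300)
im=look(); cv2.imwrite("pics/s1.png",cv2.resize(im[150:300,240:390],None,fx=4,fy=4)[:,:,::-1])
E
```

```text
0.8766273340591186
t 8.2 w 0.4 [('brass', [71.7, -1.7]), ('brass', [35.0, 77.1]), ('black', [197.9, -57.9]), ('black', [156.9, 96.5]), ('black', [40.5, -86.3]), ('black', [5.8, 56.9]), ('black', [-8.4, 20.0]), ('black', [-45.3, 55.3])]
```

View pics/s1.png

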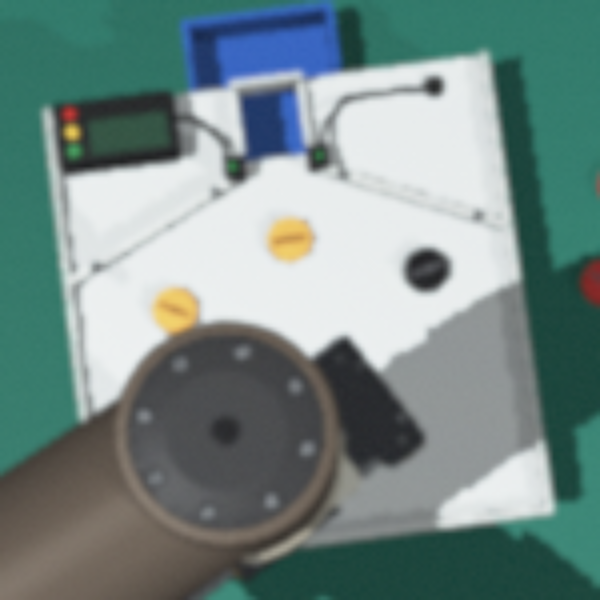

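The crop shows the plug staged at crop (291,240), in front of the gate and 1.7 mm off centre. Now it goes through the gate.

```bash
python3 - <<'E'
from h import *
print(sweep((71.7,-1.7),(134,0),False,60,0,43,36), bot.read_state()["joint_pos"])
line((-110,110,150),300)
im=look(); cv2.imwrite("pics/s2.png",cv2.resize(im[150:300,240:390],None,fx=4,fy=4)[:,:,::-1])
E
```

```text
4.381301405242051 [ 3.63545069e-01  3.78300090e-01 -2.26764861e-01 -9.69626615e-05
 -9.63299021e-01 -2.18958672e-01]
t 13.0 w 0.3 [('brass', [142.7, -0.0]), ('brass', [35.9, 77.4]), ('brass', [-7.0, 56.8]), ('black', [197.9, -57.9]), ('black', [157.1, 96.7]), ('black', [40.7, -86.4]), ('black', [-22.0, 136.9]), ('black', [-47.7, 4.9]), ('black', [-113.7, 113.0]), ('black', [-59.3, 159.4])]
```

View pics/s2.png

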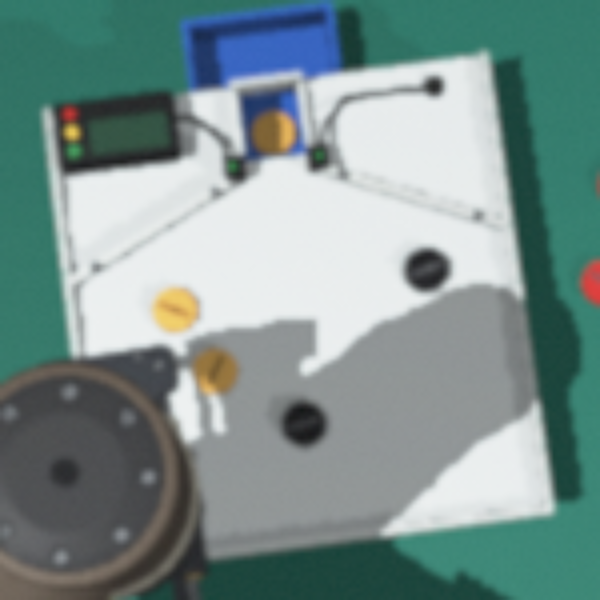

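The plug shows shaded inside the slot opening at crop (273,132), which means it has dropped. Next is plug a, with the staged position detected between the two strokes.

```bash
cat >>h.py <<'E'
def near(im,nm,p,r=15):
    c=[w2c(px2w("top",*b[2],67),P) for b in blobs(im) if b[0]==nm]
    c=[q for q in c if np.hypot(*(q-p))<r]; return c[0] if len(c)==1 else None
def two_stage(plug):
    f=sweep(plug,(72,0),True,60,14,32,23); bot.move_gripper(0)
    line((-100,60,140),300); im=look(); q=near(im,"brass",(72,0))
    print(f,q)
    if q is None or abs(q[1])>6: return im
    print(sweep(q,(134,0),False,60,0,43,36)); line((-110,110,150),300); return look()
E
python3 - <<'E'
from h import *
print(px2w("top",273/4+240,132/4+150,9), w2c(px2w("top",273/4+240,132/4+150,9),P))
im=two_stage((36,77.5)); cv2.imwrite("pics/s3.png",cv2.resize(im[150:300,240:390],None,fx=4,fy=4)[:,:,::-1])
im=bot.camera("scene"); cv2.imwrite("pics/sc3.png",cv2.resize(im[150:350,240:460],None,fx=3,fy=3)[:,:,::-1])
E
```

```text
[694.85679173  43.0161581    9.        ] [154.94162186  -0.82788748]
t 18.3 w -0.0 [('brass', [142.7, -0.2]), ('brass', [72.1, -1.4]), ('black', [197.9, -58.0]), ('black', [40.7, -86.4]), ('black', [4.3, 87.9]), ('black', [-8.2, 51.5]), ('black', [-40.5, 31.6]), ('black', [-46.7, 2.0]), ('black', [-46.7, 83.8])]
0.9736559298145605 [72.05760368 -1.3841279 ]
6.740959152855777
t 22.6 w 0.6 [('brass', [142.0, -0.5]), ('brass', [-7.0, 56.8]), ('black', [197.9, -57.9]), ('black', [40.7, -86.4]), ('black', [-14.3, 148.6]), ('black', [-47.7, 4.9]), ('black', [-114.2, 113.7]), ('black', [-59.1, 159.4])]
```

View pics/s3.png

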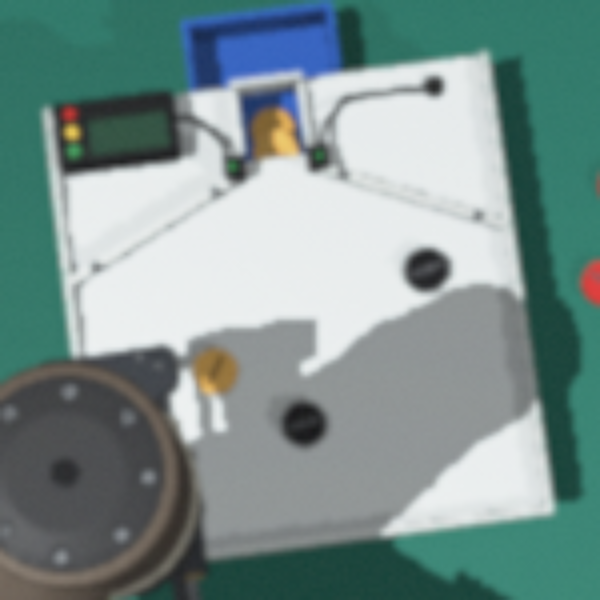

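View pics/sc3.png

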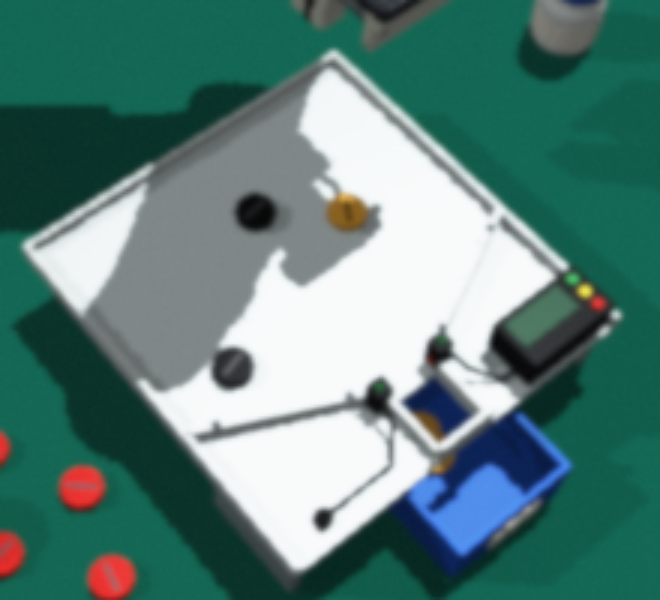

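Both views show the two plugs below the slot, clipped by the slot's wall: scene crop (425,425) and (443,460). The gate is clear, so the last plug follows.

```bash
python3 - <<'E'
from h import *
im=two_stage((-7,56.8)); s=bot.camera("scene")
a=cv2.resize(im[155:275,245:385],(400,343)); b=cv2.resize(s[230:350,320:460],(400,343))
cv2.imwrite("pics/s4.png",np.hstack([a,b])[:,:,::-1])
E
```

```text
t 28.4 w 0.3 [('brass', [141.9, -0.5]), ('brass', [72.0, -1.3]), ('black', [198.2, -57.9]), ('black', [157.1, 96.7]), ('black', [40.5, -86.3]), ('black', [-2.6, 68.4]), ('black', [-46.7, 2.0]), ('black', [-47.1, 84.2]), ('black', [-108.2, 45.6])]
0.9178839519303044 [71.96739666 -1.2582789 ]
6.1958150688368425
t 32.8 w 0.6 [('brass', [142.5, -0.3]), ('black', [198.2, -58.0]), ('black', [40.4, -86.1]), ('black', [-13.1, 148.6]), ('black', [-47.7, 4.9]), ('black', [-47.2, 106.7]), ('black', [-114.0, 113.4]), ('black', [-59.3, 159.6])]
```

View pics/s4.png

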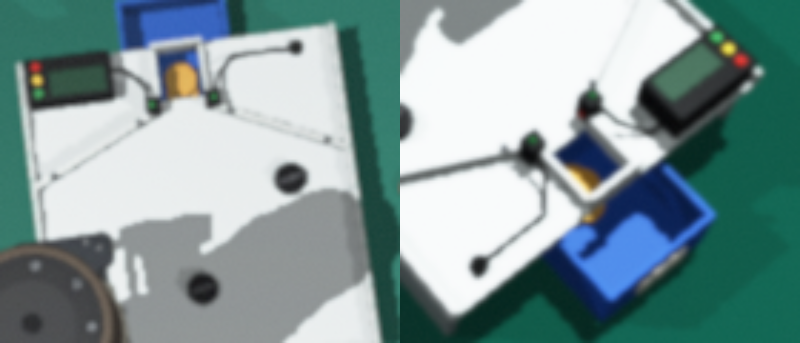

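The tray holds only the two black plugs. The third brass plug lies below the slot rim: top crop (181,78), scene crop (585,180). The arm is clear of everything, so I hand in.

```bash
python3 -c "
from plant import bot
bot.pause(0.5);print(bot.close_job())"
```

```text
the job is handed in; nothing more can be done
None
```

I swept all three brass plugs through the gate one at a time and down the slot into the blue box, left both black plugs on the tray, and handed the job in at about 33 s; the verdict was not shown.

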